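# Bin the reject gear, then mesh the good feed gear and hold it home

### The job

At the packing bench, take the red-marked reject gear out of the wooden spares rack and put it in the red reject bin. Then take the good gear (grey grip, no red), turn it until its cross-shaped stem meshes with the cross slots of the blue padding machine's drive socket, and push it straight down against the spring until it sits fully home on the socket. Finish while still holding it pressed home (it springs up if let go), and leave the black roller in the rack and everything else on the bench as it is.

Things in the scene. Friction and masses are not known exactly. Their poses are not given: they have to be found in the camera images.
- gear: Good gear: white toothed disc 60 mm across, 10 thick; above it a grey square grip 28 x 28, 40 tall (z +10 to +50); below it a cross stem to z -25: four arms 8 thick reaching 16 from the axis, last 5 mm slimmer (4.5 thick, reach 13.5). Origin: on the axis, underside of disc; z up; x, y along the arms and square to the grip's faces; same every quarter turn. Stands in a rack hole at any yaw. 0.12 kg.
- reject: Reject gear: same shape, size and origin as the good gear, but its square grip is red and a red cross is painted on the white disc. Starts in another hole of the rack.
- roller: Bystander in the remaining rack hole: smooth black rubber wheel 58 mm across, 14 mm thick, with a short round black boss 20 mm across and 12 mm tall. Origin: on the axis at the underside of the wheel. Leave it there.
- rack: Fixed plywood rack 280 (x) x 90 (y) x 35 mm high with three round through holes of 40 mm at x = -90, 0 and +90 mm. Origin: centre of the underside. Which of gear, reject and roller stands in which hole varies.
- reject_bin: Fixed red open bin 200 (x) x 170 (y) mm outside, walls 5 mm thick and 70 mm high, floor 5 mm. Origin: centre of the underside, on the table.
- drive_mouth (a point): Centre of the drive socket's mouth on its top face, 85 mm above the table. Aluminium block 48 x 48, 35 tall, on a yellow disc, on a stiff braked spindle (0.5 N m to turn) at a varying angle. Cross slots 10.5 wide, 32 deep, reaching 17.5 from the axis; x, y along the slots, z up; meshes at every quarter turn. Home: the gear's disc lies on the top face, its origin at this point.
- plunger (a joint): Spring plunger (brass, 10 mm across) in the middle of the socket, m: 0 = up, its top 15 mm below the mouth; about 0.010 when the gear is home (stop at 0.012). Its spring needs 5 N to start and 9 N at home, so a gear let go rises 10 mm.
- machine: Fixed blue padding machine. Origin on the table under the socket axis; x, y along the sides of its grey deck (170 x 170 mm, 50 mm high). A blue hood 150 mm high stands on the +y side, its face 95 mm from the socket axis.
- tape: Bystander: roll of tape lying flat, 96 mm across, 48 mm high. Origin: centre of the underside.
- carton_a: Bystander: cardboard box 120 x 90 x 70 mm high. Origin: centre of the underside.
- carton_b: Bystander: cardboard box 90 x 130 x 50 mm high. Origin: centre of the underside.
- bottle: Bystander: white bottle 64 mm across, 170 mm tall. Origin: centre of the underside.
Mind the look-alikes: they are no part of the job. Leave any orange look-alike of the reject alone. Leave any turquoise look-alike of the gear alone.

How it is judged:
By the outcome, as a careful person would: the job done as asked, in the order asked, and still so for the second after the job is handed in, while the arm keeps its last pose, push and grip.
It also fails if it takes over 64 s, if anything falls off the work surface, if the arm or the gripper's body presses on something with over 40 N, if the wrist force passes 120 N, or if a joint passes its speed limit or range.

### The arm

A 6-joint arm with a two-finger parallel gripper is mounted at the origin on the work surface. World frame = base frame: x ahead of the robot, y to its left, z up, the work surface at z = 0. Lengths are in mm, angles in degrees, forces in N, time in s.
With the tool pointing down it reaches from about 300 to 950 mm from the base axis. Payload 3.1 kg.
Tool frame: the origin (TCP) lies at the very end of the fingers, on their centre line; the grasp point (between the pads) lies 19 mm behind it; z points along the fingers, y is the line along which they close (so a half turn about z gives the same grasp; the last joint's range is limited). The gripper opens to 85 mm and grips with 20 to 120 N. Pads are 22 mm wide; open, the fingers measure 114 mm over their backs; the gripper's body (76 mm by 85 mm) begins 54 mm behind the grasp point. The pads swing forward as they close: fully open they stand 13 mm farther back than shut.
Start: joints at [-70.399, 17.653, 93.61, -0, 68.738, -3.994], TCP at [250.137, -572.768, 231.272] pointing down, gripper open.
Joint ranges: [-175.34, 175.34], [-45.06, 112.39], [2.9, 150.54], [-68.45, 248.45], [3.09, 151.38], [-168.51, 168.51]. Speed limits (degrees/s): [159.86, 159.86, 180, 180, 180, 180].

### API

Orientations are given as a 3x3 rotation matrix whose columns are the frame's x, y, z axes.
In Python, from cell import robot, grab_frame, camera_model, close_job gives the robot as it stands. The module is installed in compiled form; this text tells all that it offers.
- The arm moves only by the tool move_arm, never from a script. Its arguments are lists of equal length, an entry for each row: "travel": the shift along the tool's x, y, z in mm, a list of three; "angular": the turn, a rotation vector about the tool's x, y, z in rad, a list of three. A call has 1 to 10 rows; each row is the pose to reach, as a shift and turn from the pose commanded when the call began, along the tool's axes at that moment; what a row does not reach only later rows make up. A row lasts 1/12 s, in which the tool goes at most 41.7 mm and 7.16 degrees, less where a joint would pass 70% of its speed; a pose out of reach is approached as far as the arm can. A call with a gripper value outside its range is refused whole. "fingers" is the finger opening in mm, from 0 to 85.4, set as the call begins (left out, the last holds). The fingers move at their own pace and stop on an object; "squeeze" is the grip in N (left out, the last holds). Time passes only in rows, so rows that repeat a pose let the fingers close. It gives the time, the measured TCP pose, the force and the opening at its end, in the units of the state.
- robot.get_state(): the state, without advancing time (a new reading comes with each control period).
- grab_frame(name): name is "scene" or "top"; returns the picture (400x640x3 uint8, blue, green, red); there is no depth.
- camera_model(name): a dict with "camera_matrix" (3x3 intrinsics, pixels), "dist" ([k1, k2, p1, p2, k3] as OpenCV has them; the pictures are not rectified), "world_from_camera" (4x4, takes a point from camera to world coordinates). Camera axes: x right, y down, z forward; pixel columns grow to the right and rows downward; lengths in mm; the calibration is good to about 2 mm. A picture is of the moment at which its call begins. camera_model takes no time and is no camera call.
- close_job(): hands the job in, once; it reports no verdict.
The state is a dict: "clock": time; "joints": joint angles; "joint_velocities": joint speeds; "joint_torque": joint torques, N m; "tool_pos": TCP position; "eef_rot": TCP orientation; "contact_force": force on the tool from outside, world axes, zero at the start; "wrist_torque": the same for the moment, N m; "gripper_width": finger opening in mm.
Only numpy, scipy, OpenCV 4.12 (cv2) and the standard library are available. Lean on these libraries where they do the work, as an engineer would, in place of code of your own. Each camera call takes 0.05 s, during which the arm holds its last target. There are 200 camera calls.

## Working session

There is one attempt and no reset: what is moved stays moved. The work goes in short steps, Python scripts to look and compute and a tool call to move; the robot and the scene stay as the last step left them, time stands still between calls to the robot, and variables do not carry over. Pictures are saved under pics/ and viewed, on a budget of 10 in all, crops included, one or two more only if the job needs it, and the job is handed in when it is done.

Besides the shell and the picture viewer there is one more tool, called after ">>>" by a JSON object that holds its "api" and its "payload", one argument or row to a line. move_arm: Moves the arm, as the interface text tells. Its arguments: {"type":"object","properties":{"travel":{"type":"array"},"angular":{"type":"array"},"fingers":{"type":"number"},"squeeze":{"type":"number"}},"required":["travel","angular"]}

```bash
mkdir -p pics; cat > h.py <<'E'
import numpy as np, cv2
from cell import robot, grab_frame, camera_model
def ray(cam,uv):
    m=camera_model(cam); K=np.array(m["camera_matrix"],float); d=np.array(m["dist"],float)
    p=cv2.undistortPoints(np.array([[uv]],float),K,d)[0,0]
    T=np.array(m["world_from_camera"]); return T[:3,3],T[:3,:3]@np.array([p[0],p[1],1])
def at(cam,uv,z):
    o,r=ray(cam,uv); return o+r*(z-o[2])/r[2]
def proj(cam,P):
    m=camera_model(cam); T=np.linalg.inv(np.array(m["world_from_camera"]))
    return cv2.projectPoints(np.array(P,float).reshape(-1,3),cv2.Rodrigues(T[:3,:3])[0],T[:3,3],np.array(m["camera_matrix"],float),np.array(m["dist"],float))[0].reshape(-1,2)
def crop(im,u0,v0,u1,v1,f,name):
    cv2.imwrite(name,cv2.resize(im[v0:v1,u0:u1],None,fx=f,fy=f,interpolation=cv2.INTER_CUBIC))
E
python3 - <<'E'
from h import *
for c in("scene","top"):
    cv2.imwrite(f"pics/{c}0.png",grab_frame(c)); m=camera_model(c); print(c,np.round(m["camera_matrix"],1).tolist(),np.round(m["world_from_camera"],3).tolist())
s=robot.get_state(); print(s["tool_pos"],np.round(s["eef_rot"],3),s["clock"])
E
```

```text
scene [[409.0, 0.0, 316.1], [0.0, 409.0, 198.1], [0.0, 0.0, 1.0]] [[0.248, 0.566, -0.786, 1475.726], [0.969, -0.133, 0.21, -246.567], [0.014, -0.814, -0.581, 692.252], [0.0, 0.0, 0.0, 1.0]]
top [[495.4, 0.0, 329.7], [0.0, 495.4, 208.6], [0.0, 0.0, 1.0]] [[-0.004, -0.99, 0.138, 442.134], [-1.0, 0.003, -0.008, -48.661], [0.007, -0.138, -0.99, 1191.53], [0.0, 0.0, 0.0, 1.0]]
[ 249.89437443 -572.04713929  230.14555391] [[ 0.916  0.4   -0.001]
 [ 0.4   -0.916  0.002]
 [ 0.    -0.002 -1.   ]] 0.1
```

View pics/top0.png

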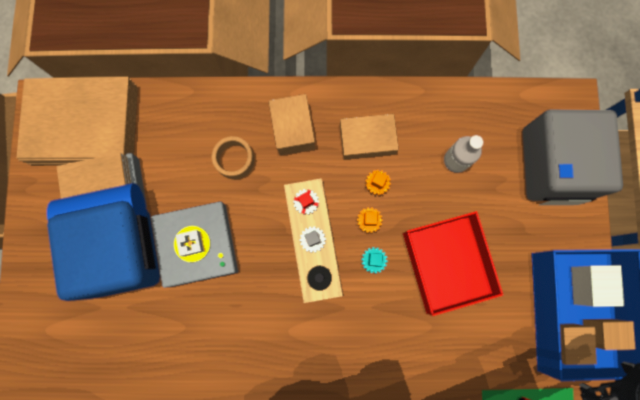

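View pics/scene0.png

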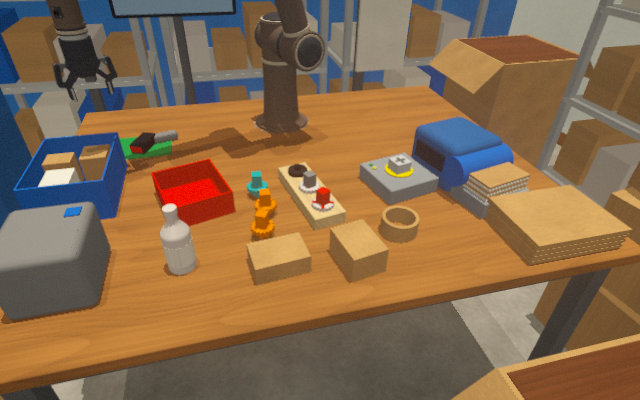

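The top view shows these candidates:
- Reject: red grip at (306,201). Its orange look-alikes are at (377,182) and (370,220).
- Good gear: grey grip at (313,239). Its turquoise look-alike is at (374,260).
- Roller at (319,278), socket at (191,243) and bin centre at about (452,263).

I'll check the choice in one close crop.

```bash
python3 - <<'E'
from h import *
im=cv2.imread("pics/top0.png")
a=cv2.resize(im[180:300,280:345],None,fx=5,fy=5,interpolation=cv2.INTER_CUBIC)
b=cv2.resize(im[215:270,160:220],None,fx=7.5,fy=7.5,interpolation=cv2.INTER_CUBIC)
c=np.zeros((600,775,3),np.uint8); c[:,:325]=a; c[:b.shape[0],325:325+b.shape[1]]=b
cv2.imwrite("pics/c1.png",c)
for n,uv,z in[("rej",(306,201),80),("good",(313,238),80),("roll",(319,278),60),("sock",(190,243),85),("binBL",(404,232),70),("binTL",(477,213),70),("binTR",(500,293),70),("binB",(431,313),70)]: print(n,at("top",uv,z).round())
E
```

```text
rej [615.  -4.  80.]
good [531. -20.  80.]
roll [442. -33.  60.]
sock [520. 256.  85.]
binBL [ 545. -226.   70.]
binTL [ 588. -396.   70.]
binTR [ 406. -441.   70.]
binB [ 363. -283.   70.]
```

View pics/c1.png

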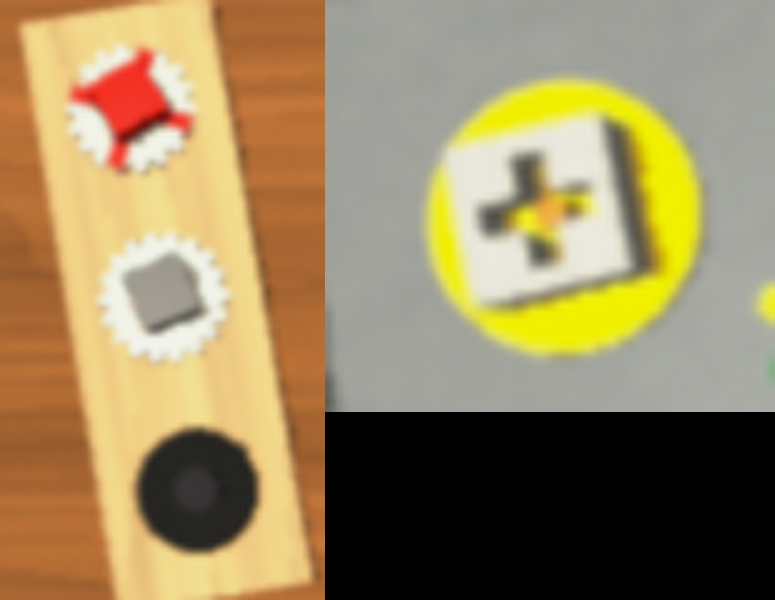

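The crop confirms the choice. The reject (red grip and red cross) is at crop (131,100), the grey gear is at (162,292), and the socket corners are clear. Next I'll compute poses and yaws.

```bash
python3 - <<'E'
from h import *
def rk(p): return (280+(p[0]+.5)/5-.5,180+(p[1]+.5)/5-.5)
def sk(p): return (160+(p[0]-325+.5)/7.5-.5,215+(p[1]+.5)/7.5-.5)
def sq(n,c,f,z):
    P=np.array([at("top",f(p),z)[:2] for p in c]); e=np.roll(P,-1,0)-P
    a=np.degrees(np.arctan2(e[:,1],e[:,0]))%90; print(n,P.mean(0).round(1),a.round(),np.linalg.norm(e,axis=1).round())
sq("rej",[(90,92),(147,65),(172,108),(122,138)],rk,85)
sq("good",[(122,288),(180,255),(200,300),(150,330)],rk,85)
sq("sock",[(440,150),(605,115),(640,268),(478,305)],sk,85)
print("slots",[at("top",sk(p),85).round(1)[:2] for p in((478,219),(590,195),(525,155),(547,264))])
for n,p,z in(("rejdisc",(131,109),45),("gooddisc",(164,297),45),("wheel",(197,491),49)): print(n,at("top",rk(p),z).round(1))
P=[at("top",rk(p),35)[:2] for p in((20,22),(210,0),(314,578),(118,600))]; print("rack",np.round(P),np.mean(P,0))
s=robot.get_state();R=s["eef_rot"];print(s["joints"])
for n,t in(("rej",(614,-4,170)),("good",(529,-19,170)),("sock",(519,256,200))): print(n,(R.T@(np.array(t)-s["tool_pos"])).round(1))
print(np.degrees(np.arctan2(R[1,1],R[0,1])))
E
```

```text
rej [617.1  -4.1] [26. 30. 31. 35.] [29. 23. 26. 26.]
good [529.9 -17.9] [30. 24. 31. 34.] [30. 22. 26. 23.]
sock [520.9 259.7] [12. 15. 13. 16.] [51. 47. 49. 48.]
slots [array([518. , 278.5]), array([525.2, 245. ]), array([537.2, 265. ]), array([504.6, 257.3])]
rejdisc [619.5  -1.7  45. ]
gooddisc [531.3 -17.2  45. ]
wheel [442.1 -32.5  49. ]
rack [[663.  52.]
 [673. -39.]
 [402. -86.]
 [392.   4.]] [532.68783101 -17.3096821 ]
[-7.03979155e+01  1.77015704e+01  9.36815115e+01 -3.69775685e-04
  6.87394474e+01 -3.99376272e+00]
rej [ 561.  -374.7   61. ]
good [ 477.1 -395.    61.1]
sock [ 578.1 -651.    31.6]
-66.4040096158771
```

>>> {"api": "move_arm", "payload": {
  "travel": [
    [40,-26,4],
    [78,-52,8],
    [116,-78,12],
    [154,-104,16],
    [192,-130,20],
    [230,-156,24],
    [268,-182,28],
    [306,-208,32],
    [344,-234,36],
    [382,-260,40]
  ],
  "angular": [
    [0,0,0],
    [0,0,0],
    [0,0,0],
    [0,0,0],
    [0,0,0],
    [0,0,0],
    [0,0,0],
    [0,0,0],
    [0,0,0],
    [0,0,0]
  ],
  "fingers": 58
}}

```text
clock: 0.93
tool_pos: [471.6, -219.4, 194.9]
eef_rot: [[0.916, 0.4, -0.0], [0.4, -0.916, 0.0], [-0.0, -0.0, -1.0]]
contact_force: [0.6, -0.1, -0.4]
gripper_width: 57.9
```

```bash
cat >> h.py <<'E'
def delta(t,yaw):
    s=robot.get_state(); R=np.array(s["eef_rot"]); c,n=np.cos(np.radians(yaw)),np.sin(np.radians(yaw))
    G=np.array([[-n,c,0],[c,n,0],[0,0,-1]]) ; G[:,0]=np.cross(G[:,1],G[:,2])
    print("t",round(s["clock"],2),"pos",np.round(s["tool_pos"],1),"yaw",np.degrees(np.arctan2(R[1,1],R[0,1])).round(1),"tilt",np.degrees(R[:2,2]).round(2),"w",round(s["gripper_width"],1),"F",np.round(s["contact_force"],1))
    print("travel",(R.T@(np.array(t)-s["tool_pos"])).round(1),"ang",cv2.Rodrigues(R.T@G)[0].ravel().round(3))
E
python3 -c "
from h import *
delta((618.5,-3,180),-60)"
```

```text
t 0.93 pos [ 471.6 -219.4  194.9] yaw -66.4 tilt [-0.02  0.01] w 57.9 F [ 0.6 -0.1 -0.4]
travel [ 221.2 -139.5   14.9] ang [-0.     0.    -0.112]
```

>>> {"api": "move_arm", "payload": {
  "travel": [
    [38,-24,2],
    [76,-48,4],
    [114,-71,6],
    [150,-93,8],
    [175,-109,10],
    [183,-114,10],
    [183,-114,10],
    [183,-114,10]
  ],
  "angular": [
    [0,0,-0.02],
    [0,0,-0.04],
    [0,0,-0.06],
    [0,0,-0.08],
    [0,0,-0.1],
    [0,0,-0.112],
    [0,0,-0.112],
    [0,0,-0.112]
  ]
}}

```text
clock: 1.6
tool_pos: [592.6, -43.6, 184.6]
eef_rot: [[0.865, 0.501, -0.002], [0.501, -0.865, -0.001], [-0.002, -0.0, -1.0]]
contact_force: [0.2, -1.2, 0.7]
gripper_width: 58.3
```

```bash
python3 -c "
from h import *
im=grab_frame('scene'); t=grab_frame('top')
u,v=320,195
a=cv2.resize(im[110:240,250:400],None,fx=4,fy=4,interpolation=cv2.INTER_CUBIC)
cv2.imwrite('pics/c2.png',a)
delta((618.5,-3,54),-60)
for z in (45,85): print(proj('scene',[(618.5,-3,z)]))"
```

```text
t 1.7 pos [592.2 -45.  185. ] yaw -60.1 tilt [-0.09 -0.03] w 58.0 F [-0.1  0.6  0.8]
travel [ 44.  -23.2 130.9] ang [-0.     0.002 -0.001]
[[321.24188111 201.52041613]]
[[321.57028184 189.24608206]]
```

View pics/c2.png

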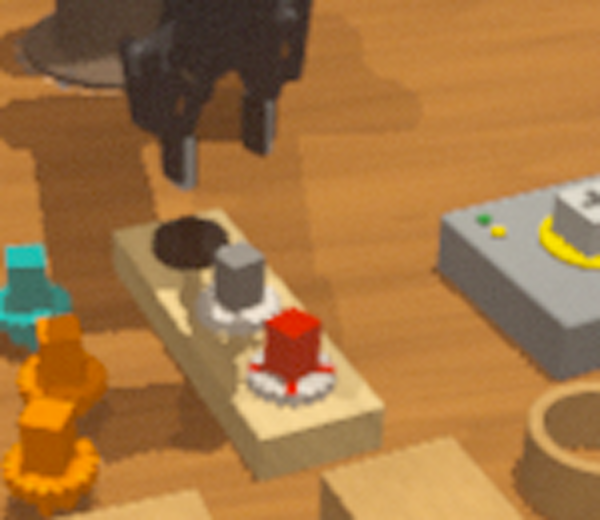

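The close crop shows the red grip at (293,322) and the good gear's at (238,262). That puts the reject about 2–3 mm further +y/+x than I assumed, so I'm using (620,-1).

```bash
python3 -c "
from h import *
delta((620,-1,54),-60)"
```

```text
t 1.7 pos [592.2 -45.  185. ] yaw -60.1 tilt [-0.09 -0.03] w 58.0 F [-0.1  0.6  0.8]
travel [ 46.3 -24.2 130.9] ang [-0.     0.002 -0.001]
```

>>> {"api": "move_arm", "payload": {
  "travel": [
    [22,-13,10],
    [40,-23,20],
    [46,-25,40],
    [46,-25,65],
    [46,-25,90],
    [46,-25,110],
    [46,-25,125],
    [46,-25,131],
    [46,-25,131],
    [46,-25,131]
  ],
  "angular": [
    [0,0,0],
    [0,0,0],
    [0,0,0],
    [0,0,0],
    [0,0,0],
    [0,0,0],
    [0,0,0],
    [0,0,0],
    [0,0,0],
    [0,0,0]
  ]
}}

```text
clock: 2.53
tool_pos: [620.6, -0.3, 54.8]
eef_rot: [[0.867, 0.499, 0.0], [0.499, -0.867, -0.0], [0.0, 0.0, -1.0]]
contact_force: [-0.6, -0.4, 0.5]
gripper_width: 57.8
```

```bash
python3 -c "
from h import *
delta((620,-1,54),-60)"
```

```text
t 2.53 pos [ 6.206e+02 -3.000e-01  5.480e+01] yaw -60.1 tilt [ 0.01 -0.01] w 57.8 F [-0.6 -0.4  0.5]
travel [-0.8  0.3  0.8] ang [ 0.    -0.    -0.001]
```

Positioned with no contact; now close.

>>> {"api": "move_arm", "payload": {
  "travel": [
    [0,0,0],
    [0,0,0],
    [0,0,0],
    [0,0,0],
    [0,0,0],
    [0,0,0],
    [0,0,0],
    [0,0,0],
    [0,0,0],
    [0,0,0]
  ],
  "angular": [
    [0,0,0],
    [0,0,0],
    [0,0,0],
    [0,0,0],
    [0,0,0],
    [0,0,0],
    [0,0,0],
    [0,0,0],
    [0,0,0],
    [0,0,0]
  ],
  "fingers": 0,
  "squeeze": 50
}}

```text
clock: 3.37
tool_pos: [622.2, 0.7, 56.2]
eef_rot: [[0.866, 0.5, 0.003], [0.5, -0.866, -0.0], [0.002, 0.002, -1.0]]
contact_force: [0.2, -1.0, 5.9]
gripper_width: 27.3
```

>>> {"api": "move_arm", "payload": {
  "travel": [
    [0,0,-10],
    [0,0,-30],
    [0,0,-55],
    [0,0,-80],
    [0,0,-105],
    [0,0,-125],
    [0,0,-135],
    [0,0,-140],
    [0,0,-140],
    [0,0,-140]
  ],
  "angular": [
    [0,0,0],
    [0,0,0],
    [0,0,0],
    [0,0,0],
    [0,0,0],
    [0,0,0],
    [0,0,0],
    [0,0,0],
    [0,0,0],
    [0,0,0]
  ]
}}

```text
clock: 4.2
tool_pos: [619.7, 1.1, 193.1]
eef_rot: [[0.866, 0.5, -0.002], [0.5, -0.866, 0.0], [-0.002, -0.001, -1.0]]
contact_force: [0.1, -0.0, -2.2]
gripper_width: 27.4
```

```bash
python3 -c "
from h import *
delta((475,-336,195),-60)"
```

```text
t 4.2 pos [619.7   1.1 193.1] yaw -60.0 tilt [-0.13  0.01] w 27.4 F [ 0.1 -0.  -2.2]
travel [-293.9  219.5   -1.6] ang [-0.001  0.002  0.   ]
```

>>> {"api": "move_arm", "payload": {
  "travel": [
    [-20,15,0],
    [-50,37,0],
    [-82,61,0],
    [-114,85,0],
    [-146,109,0],
    [-178,133,0],
    [-210,157,0],
    [-240,179,0],
    [-265,198,0],
    [-280,209,0]
  ],
  "angular": [
    [0,0,0],
    [0,0,0],
    [0,0,0],
    [0,0,0],
    [0,0,0],
    [0,0,0],
    [0,0,0],
    [0,0,0],
    [0,0,0],
    [0,0,0]
  ]
}}

```text
clock: 5.03
tool_pos: [479.9, -322.4, 192.1]
eef_rot: [[0.867, 0.498, -0.004], [0.498, -0.867, 0.001], [-0.003, -0.003, -1.0]]
contact_force: [0.8, -0.1, -0.2]
gripper_width: 27.5
```

>>> {"api": "move_arm", "payload": {
  "travel": [
    [-10,7,0],
    [-14,10,0],
    [-14,10,0]
  ],
  "angular": [
    [0,0,0],
    [0,0,0],
    [0,0,0]
  ]
}}

```text
clock: 5.28
tool_pos: [474.7, -335.7, 193.0]
eef_rot: [[0.867, 0.499, -0.002], [0.499, -0.867, 0.002], [-0.001, -0.002, -1.0]]
contact_force: [0.3, -0.5, -0.8]
gripper_width: 27.3
```

```bash
python3 -c "
from h import *
delta((475,-336,75),-60)"
```

```text
t 5.28 pos [ 474.7 -335.7  193. ] yaw -60.1 tilt [-0.1  0.1] w 27.3 F [ 0.3 -0.5 -0.8]
travel [  0.2   0.6 118. ] ang [-0.002  0.001 -0.001]
```

>>> {"api": "move_arm", "payload": {
  "travel": [
    [0,0,15],
    [0,0,40],
    [0,0,70],
    [0,0,95],
    [0,0,115],
    [0,0,125],
    [0,0,128],
    [0,0,128],
    [0,0,128]
  ],
  "angular": [
    [0,0,0],
    [0,0,0],
    [0,0,0],
    [0,0,0],
    [0,0,0],
    [0,0,0],
    [0,0,0],
    [0,0,0],
    [0,0,0]
  ]
}}

```text
clock: 6.03
tool_pos: [476.7, -335.9, 67.4]
eef_rot: [[0.866, 0.501, 0.002], [0.501, -0.866, -0.001], [0.001, 0.002, -1.0]]
contact_force: [0.9, -1.0, -1.5]
gripper_width: 27.6
```

>>> {"api": "move_arm", "payload": {
  "travel": [
    [0,0,0],
    [0,0,0],
    [0,0,0],
    [0,0,0],
    [0,0,0],
    [0,0,0]
  ],
  "angular": [
    [0,0,0],
    [0,0,0],
    [0,0,0],
    [0,0,0],
    [0,0,0],
    [0,0,0]
  ],
  "fingers": 58
}}

```text
clock: 6.53
tool_pos: [475.7, -335.9, 66.7]
eef_rot: [[0.866, 0.5, 0.0], [0.5, -0.866, -0.0], [0.0, 0.0, -1.0]]
contact_force: [0.4, -0.0, 0.3]
gripper_width: 57.7
```

>>> {"api": "move_arm", "payload": {
  "travel": [
    [0,0,-15],
    [0,0,-40],
    [0,0,-70],
    [0,0,-95],
    [0,0,-115],
    [0,0,-125],
    [0,0,-128]
  ],
  "angular": [
    [0,0,0],
    [0,0,0],
    [0,0,0],
    [0,0,0],
    [0,0,0],
    [0,0,0],
    [0,0,0]
  ]
}}

```text
clock: 7.12
tool_pos: [476.8, -336.8, 196.9]
eef_rot: [[0.866, 0.5, 0.004], [0.5, -0.866, -0.003], [0.002, 0.004, -1.0]]
contact_force: [0.9, -0.3, -0.3]
gripper_width: 58.1
```

```bash
python3 -c "
from h import *
delta((531,-16,180),-60)"
```

```text
t 7.12 pos [ 476.8 -336.8  196.9] yaw -60.0 tilt [ 0.21 -0.17] w 58.1 F [ 0.9 -0.3 -0.3]
travel [ 207.4 -250.7   16.2] ang [ 0.004 -0.002  0.   ]
```

>>> {"api": "move_arm", "payload": {
  "travel": [
    [16,-19,1],
    [40,-48,3],
    [65,-78,5],
    [90,-109,7],
    [115,-139,9],
    [140,-169,11],
    [165,-199,13],
    [190,-229,14],
    [204,-246,14],
    [207,-250,14]
  ],
  "angular": [
    [0,0,0],
    [0,0,0],
    [0,0,0],
    [0,0,0],
    [0,0,0],
    [0,0,0],
    [0,0,0],
    [0,0,0],
    [0,0,0],
    [0,0,0]
  ]
}}

```text
clock: 7.95
tool_pos: [528.7, -11.9, 178.5]
eef_rot: [[0.864, 0.504, -0.003], [0.504, -0.864, 0.002], [-0.002, -0.003, -1.0]]
contact_force: [-0.2, 0.2, -0.8]
gripper_width: 58.0
```

```bash
python3 -c "
from h import *
im=grab_frame('scene'); 
cv2.imwrite('pics/c3.png',np.hstack([cv2.resize(im[150:230,140:240],(500,400),interpolation=cv2.INTER_CUBIC),cv2.resize(im[150:230,280:340],(300,400),interpolation=cv2.INTER_CUBIC)]))
delta((531,-16,56),-60)
print(proj('scene',[(531,-16,85),(531,-16,45)]))"
```

```text
t 8.0 pos [528.7 -12.9 178.6] yaw -59.8 tilt [-0.18  0.06] w 57.8 F [ 0.3  0.6 -0.3]
travel [  0.7   4.1 122.6] ang [-0.002  0.002  0.004]
[[308.98821462 172.67428253]
 [308.92930334 184.58530559]]
```

View pics/c3.png

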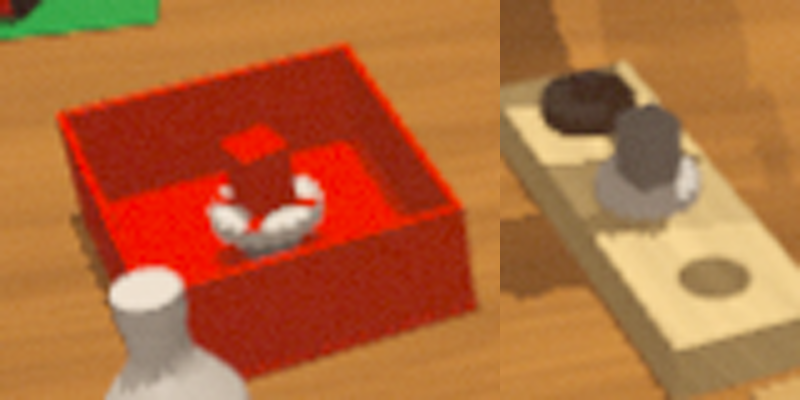

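The reject stands in the bin (crop ~(262,195)) and its rack hole is empty. The good gear sits where expected, at (645,185). Next, descend and grasp it.

>>> {"api": "move_arm", "payload": {
  "travel": [
    [0.7,4,10],
    [0.7,4,30],
    [0.7,4,55],
    [0.7,4,80],
    [0.7,4,100],
    [0.7,4,115],
    [0.7,4,122],
    [0.7,4,123],
    [0.7,4,123]
  ],
  "angular": [
    [0,0,0.003],
    [0,0,0.003],
    [0,0,0.003],
    [0,0,0.003],
    [0,0,0.003],
    [0,0,0.003],
    [0,0,0.003],
    [0,0,0.003],
    [0,0,0.003]
  ]
}}

```text
clock: 8.75
tool_pos: [532.0, -20.0, 56.7]
eef_rot: [[0.868, 0.496, -0.001], [0.496, -0.868, -0.0], [-0.001, -0.001, -1.0]]
contact_force: [-0.5, 0.3, -0.0]
gripper_width: 58.0
```

>>> {"api": "move_arm", "payload": {
  "travel": [
    [0,0,0],
    [0,0,0],
    [0,0,0],
    [0,0,0],
    [0,0,0],
    [0,0,0],
    [0,0,0],
    [0,0,0],
    [0,0,0],
    [0,0,0]
  ],
  "angular": [
    [0,0,0],
    [0,0,0],
    [0,0,0],
    [0,0,0],
    [0,0,0],
    [0,0,0],
    [0,0,0],
    [0,0,0],
    [0,0,0],
    [0,0,0]
  ],
  "fingers": 0,
  "squeeze": 60
}}

```text
clock: 9.58
tool_pos: [533.3, -19.0, 58.8]
eef_rot: [[0.867, 0.498, 0.002], [0.498, -0.867, -0.001], [0.001, 0.001, -1.0]]
contact_force: [-2.3, -0.7, 6.2]
gripper_width: 27.5
```

```bash
python3 -c "
from h import *
delta((521,259,195),-76)"
```

```text
t 9.58 pos [533.3 -19.   58.8] yaw -60.1 tilt [ 0.11 -0.03] w 27.5 F [-2.3 -0.7  6.2]
travel [ 127.9 -247.  -136.3] ang [ 0.001 -0.002  0.277]
```

>>> {"api": "move_arm", "payload": {
  "travel": [
    [0,0,-10],
    [0,0,-30],
    [0,0,-55],
    [0,0,-80],
    [0,0,-105],
    [0,0,-125],
    [0,0,-135],
    [0,0,-138],
    [0,0,-138]
  ],
  "angular": [
    [0,0,0],
    [0,0,0],
    [0,0,0],
    [0,0,0],
    [0,0,0],
    [0,0,0],
    [0,0,0],
    [0,0,0],
    [0,0,0]
  ]
}}

```text
clock: 10.33
tool_pos: [532.7, -18.8, 196.0]
eef_rot: [[0.867, 0.498, 0.002], [0.498, -0.867, -0.0], [0.001, 0.001, -1.0]]
contact_force: [0.1, 0.8, -2.0]
gripper_width: 27.4
```

>>> {"api": "move_arm", "payload": {
  "travel": [
    [10,-19,0],
    [28,-54,0],
    [46,-89,0],
    [64,-124,0],
    [82,-159,0],
    [100,-194,0],
    [115,-222,0],
    [125,-241,0],
    [128,-247,0],
    [128,-247,0]
  ],
  "angular": [
    [0,0,0.03],
    [0,0,0.06],
    [0,0,0.09],
    [0,0,0.12],
    [0,0,0.16],
    [0,0,0.2],
    [0,0,0.24],
    [0,0,0.277],
    [0,0,0.277],
    [0,0,0.277]
  ]
}}

```text
clock: 11.17
tool_pos: [519.0, 260.2, 193.2]
eef_rot: [[0.97, 0.245, -0.003], [0.245, -0.97, -0.001], [-0.004, 0.0, -1.0]]
contact_force: [-0.4, -1.0, -1.5]
gripper_width: 27.1
```

```bash
python3 -c "
from h import *
delta((521,259,140),-76)"
```

```text
t 11.17 pos [519.  260.2 193.2] yaw -75.8 tilt [-0.19 -0.08] w 27.1 F [-0.4 -1.  -1.5]
travel [ 1.9  1.7 53.2] ang [0.    0.004 0.003]
```

>>> {"api": "move_arm", "payload": {
  "travel": [
    [1,1,10],
    [2,1,25],
    [2,1,40],
    [2,1,48],
    [2,1,50],
    [2,1,50],
    [2,1,50],
    [2,1,50]
  ],
  "angular": [
    [0,0.002,0.003],
    [0,0.003,0.003],
    [0,0.003,0.003],
    [0,0.003,0.003],
    [0,0.003,0.003],
    [0,0.003,0.003],
    [0,0.003,0.003],
    [0,0.003,0.003]
  ]
}}

```text
clock: 11.83
tool_pos: [523.6, 258.5, 146.3]
eef_rot: [[0.971, 0.238, 0.005], [0.238, -0.971, 0.001], [0.005, -0.0, -1.0]]
contact_force: [-0.2, 0.0, -1.8]
gripper_width: 26.9
```

```bash
python3 -c "
from h import *
im=grab_frame('scene');t=grab_frame('top')
cv2.imwrite('pics/scene4.png',im)
cv2.imwrite('pics/c4.png',np.hstack([cv2.resize(im[120:190,370:430],(480,560),interpolation=cv2.INTER_CUBIC),cv2.resize(t[190:290,150:206],(314,560),interpolation=cv2.INTER_CUBIC)]))
delta((521,259,140),-76)
o,r=ray('scene',(400,165));r/=np.linalg.norm(r);print('view dir',r.round(2))
print(proj('scene',[(521,259,85),(521,259,118),(521,269,85),(531,259,85)]))"
```

```text
t 11.93 pos [523.5 258.8 146.4] yaw -76.2 tilt [0.27 0.08] w 27.3 F [ 0.4  0.1 -0.4]
travel [-2.4 -0.8  6.4] ang [-0.    -0.005 -0.004]
view dir [-0.76  0.41 -0.5 ]
[[398.65559278 159.74657867]
 [400.15741927 149.89129376]
 [401.78898827 159.36169012]
 [400.04197819 161.42246493]]
```

View pics/c4.png

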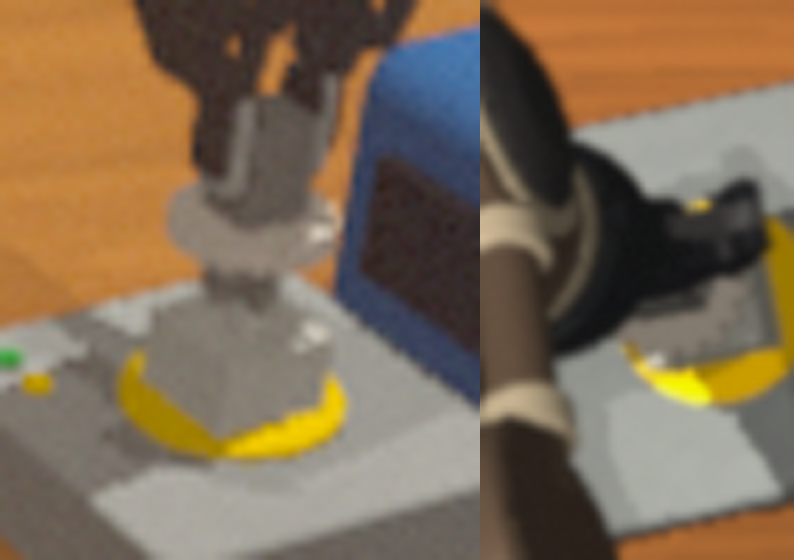

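The scene crop shows the stem just above the block, with the disc centre at about u=254 and the block centre at about u=239. That matches the expected parallax of about 14 px. I'll check depth with projected outlines on both views.

```bash
cat > ov.py <<'E'
from h import *
def overlay(name,sx,sy,syaw,gyaw,off=23.8,gx=0,gy=0):
    s=robot.get_state(); p=np.array(s["tool_pos"]); g=np.array([p[0]+gx,p[1]+gy,p[2]-off])
    def sqr(h,yaw,c,z):
        a=np.radians(yaw+np.array([45,135,225,315])); return np.c_[c[0]+h*2**.5*np.cos(a),c[1]+h*2**.5*np.sin(a),0*a+z]
    th=np.linspace(0,2*np.pi,60); circ=lambda r,c,z:np.c_[c[0]+r*np.cos(th),c[1]+r*np.sin(th),0*th+z]
    out=[]
    for cam,(u0,v0,u1,v1),f in(("scene",(370,120,430,190),8),("top",(165,205,217,275),8)):
        im=cv2.resize(grab_frame(cam)[v0:v1,u0:u1],None,fx=f,fy=f,interpolation=cv2.INTER_CUBIC)
        if cam=="top": im=cv2.convertScaleAbs(im,alpha=1.3)
        im=im[:,:int(395)] if cam=="x" else im
        for P,col in((sqr(24,syaw,(sx,sy),85),(0,0,255)),(sqr(24,syaw,(sx,sy),50),(0,0,255)),(circ(30,g,g[2]),(0,255,0)),(circ(30,g,g[2]+10),(255,255,0)),(sqr(14,gyaw,g,g[2]+50),(0,255,0))):
            q=(proj(cam,P)-[u0,v0]+.5)*f-.5
            cv2.polylines(im,[np.int32(q.round())],True,col,1,cv2.LINE_AA)
        out.append(im[:560])
    im=np.hstack(out); cv2.imwrite(name,im[:, :]if im.shape[1]<=900 else im); print(im.shape)
E
python3 -c "
from ov import *
overlay('pics/c5.png',520.9,259.7,14,13.8)
im=cv2.imread('pics/c5.png'); cv2.imwrite('pics/c5.png',im[:,60:860])"
```

```text
(560, 896, 3)
```

View pics/c5.png

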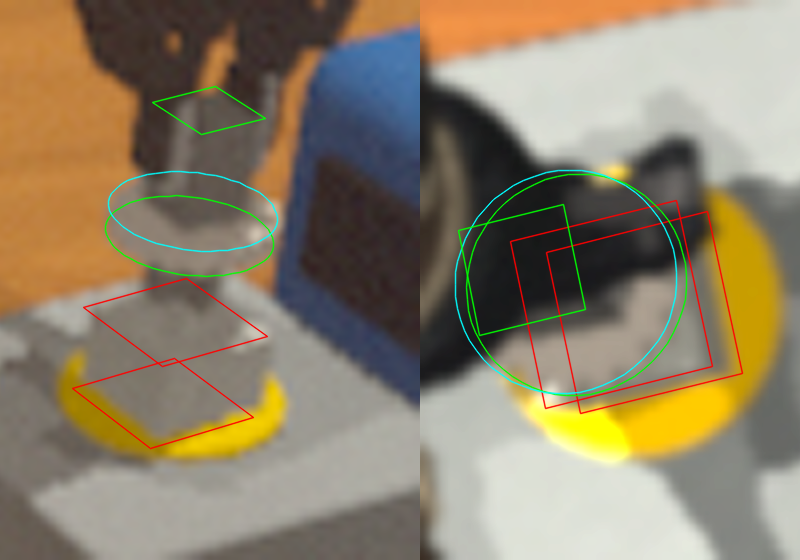

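The outlines agree within a few mm, but the top view is too cluttered to read. I'll take one clean enlarged top crop next to the initial one, on the same pixel window.

```bash
python3 -c "
from h import *
t=grab_frame('top'); o=cv2.imread('pics/top0.png')
f=lambda im:cv2.resize(cv2.LUT(im,np.array([255*(i/255)**.6 for i in range(256)],np.uint8))[220:270,168:218],(600,600),interpolation=cv2.INTER_CUBIC)
a=f(t); b=f(o)
for i in range(0,600,60):
    for m in(a,b): cv2.line(m,(i,0),(i,8),(0,0,0),1); cv2.line(m,(0,i),(8,i),(0,0,0),1)
cv2.imwrite('pics/c6.png',np.hstack([a[:,:600]]))
delta((521,259,140),-76)
s=robot.get_state()['tool_pos']
F=lambda P:((proj('top',P)-[168,220]+.5)*12-.5).round().tolist()
print('disc',F([(s[0],s[1],s[2]-23.8),(s[0],s[1]-30,s[2]-23.8),(s[0]-30,s[1],s[2]-23.8)]))
"
```

```text
t 12.08 pos [523.1 258.8 146. ] yaw -76.2 tilt [0.23 0.06] w 27.2 F [-0.6 -0.1 -2. ]
travel [-2.  -0.7  6. ] ang [-0.    -0.004 -0.003]
disc [[198.0, 249.0], [363.0, 248.0], [193.0, 415.0]]
```

View pics/c6.png

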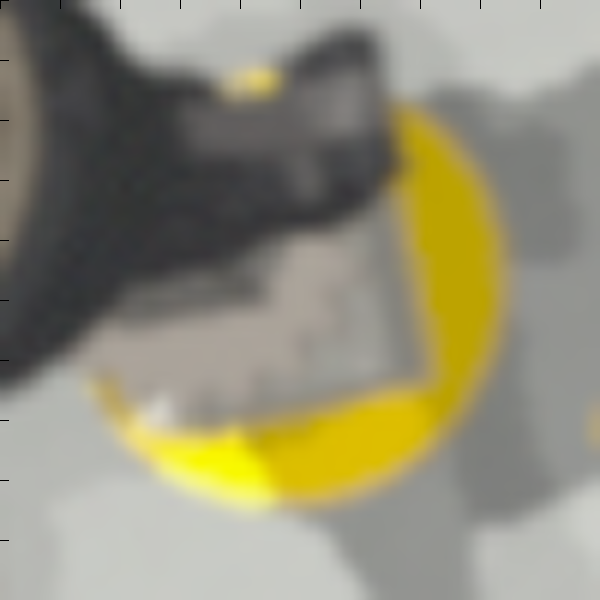

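The disc's right teeth edge is at u≈363 (predicted 363) and its bottom edge is at v≈427 (predicted 415), so the gear axis is at about x 521. The socket appears about 1.5 mm further +y. I'll correct y and probe downward gently.

>>> {"api": "move_arm", "payload": {
  "travel": [
    [0.4,-1.7,3],
    [0.4,-1.7,6],
    [0.4,-1.7,9],
    [0.4,-1.7,11],
    [0.4,-1.7,13],
    [0.4,-1.7,15],
    [0.4,-1.7,16],
    [0.4,-1.7,16],
    [0.4,-1.7,16]
  ],
  "angular": [
    [0,0,0],
    [0,0,0],
    [0,0,0],
    [0,0,0],
    [0,0,0],
    [0,0,0],
    [0,0,0],
    [0,0,0],
    [0,0,0]
  ]
}}

```text
clock: 12.83
tool_pos: [522.8, 260.4, 129.3]
eef_rot: [[0.971, 0.238, 0.003], [0.238, -0.971, 0.001], [0.003, -0.0, -1.0]]
contact_force: [0.1, -0.4, -2.6]
gripper_width: 27.4
```

```bash
python3 -c "
from h import *
delta((521,261,128),-76); print(robot.get_state()['wrist_torque'])"
```

```text
t 12.83 pos [522.8 260.4 129.3] yaw -76.2 tilt [0.17 0.04] w 27.4 F [ 0.1 -0.4 -2.6]
travel [-1.6 -1.   1.3] ang [-0.    -0.003 -0.004]
[ 0.06716549 -0.01772461 -0.00140724]
```

>>> {"api": "move_arm", "payload": {
  "travel": [
    [0,0,1],
    [0,0,2],
    [0,0,3],
    [0,0,4],
    [0,0,5],
    [0,0,5]
  ],
  "angular": [
    [0,0,0],
    [0,0,0],
    [0,0,0],
    [0,0,0],
    [0,0,0],
    [0,0,0]
  ]
}}

```text
clock: 13.33
tool_pos: [523.7, 260.9, 128.5]
eef_rot: [[0.971, 0.238, 0.004], [0.238, -0.971, 0.001], [0.005, -0.0, -1.0]]
contact_force: [-5.6, -2.4, 16.6]
gripper_width: 27.2
```

```bash
python3 -c "
from h import *
delta((521,261,128),-76); print(robot.get_state()['wrist_torque'])"
```

```text
t 13.33 pos [523.7 260.9 128.5] yaw -76.2 tilt [0.25 0.08] w 27.2 F [-5.6 -2.4 16.6]
travel [-2.6 -0.7  0.5] ang [-0.    -0.005 -0.004]
[-0.44135493  1.11162767  0.02143329]
```

Contact is at TCP z 128.5, which matches the shoulder of the stem meeting the mouth at about 5 mm depth. The side force points to -x, so I'll ease off, shift -x and press again.

>>> {"api": "move_arm", "payload": {
  "travel": [
    [0,0,-2],
    [-1,0,-2],
    [-2,0,-2],
    [-2,0,-1],
    [-2,0,0],
    [-2,0,1],
    [-2,0,1]
  ],
  "angular": [
    [0,0,0],
    [0,0,0],
    [0,0,0],
    [0,0,0],
    [0,0,0],
    [0,0,0],
    [0,0,0]
  ]
}}

```text
clock: 13.92
tool_pos: [523.7, 260.9, 128.5]
eef_rot: [[0.971, 0.239, 0.009], [0.239, -0.971, 0.003], [0.009, -0.001, -1.0]]
contact_force: [-4.3, -1.8, 19.6]
gripper_width: 27.0
```

```bash
python3 -c "
from h import *
delta((521,261,128),-76); print(robot.get_state()['wrist_torque'])"
```

```text
t 13.92 pos [523.7 260.9 128.5] yaw -76.2 tilt [0.5  0.16] w 27.0 F [-4.3 -1.8 19.6]
travel [-2.6 -0.7  0.5] ang [-0.001 -0.009 -0.003]
[-0.45989653  0.76322832 -0.06308692]
```

>>> {"api": "move_arm", "payload": {
  "travel": [
    [0,0,-3],
    [0,0,-6],
    [0,0,-6],
    [-0.5,0,-6],
    [-0.5,0,-6]
  ],
  "angular": [
    [0,0,0],
    [0,0,0],
    [0,0,0],
    [0,0,0],
    [0,0,0]
  ]
}}

```text
clock: 14.33
tool_pos: [520.2, 259.7, 128.8]
eef_rot: [[0.971, 0.239, 0.003], [0.239, -0.971, 0.001], [0.003, 0.0, -1.0]]
contact_force: [1.1, 0.4, 0.7]
gripper_width: 27.4
```

```bash
python3 -c "
from h import *
delta((521,261,128),-76); print(robot.get_state()['wrist_torque'])"
```

```text
t 14.33 pos [520.2 259.7 128.8] yaw -76.2 tilt [0.16 0.03] w 27.4 F [1.1 0.4 0.7]
travel [ 1.1 -1.1  0.8] ang [ 0.    -0.003 -0.003]
[ 0.01829042 -0.15559427 -0.01967558]
```

>>> {"api": "move_arm", "payload": {
  "travel": [
    [0,0,1],
    [0,0,2],
    [0,0,3],
    [0,0,4],
    [0,0,4]
  ],
  "angular": [
    [0,0,0],
    [0,0,0],
    [0,0,0],
    [0,0,0],
    [0,0,0]
  ]
}}

```text
clock: 14.75
tool_pos: [521.0, 260.2, 128.4]
eef_rot: [[0.971, 0.238, 0.004], [0.238, -0.971, 0.001], [0.004, -0.0, -1.0]]
contact_force: [-4.1, -1.8, 14.7]
gripper_width: 27.6
```

```bash
python3 -c "
from h import *
delta((521,261,128),-76); print(robot.get_state()['wrist_torque'])"
```

```text
t 14.75 pos [521.  260.2 128.4] yaw -76.2 tilt [0.2  0.06] w 27.6 F [-4.1 -1.8 14.7]
travel [ 0.2 -0.8  0.4] ang [-0.    -0.004 -0.004]
[-0.41018235  0.86742038 -0.0135498 ]
```

The contact height is the same after a 2.7 mm shift, so the slim tip seems to be inside the slots with the shoulder on the rim. I'll use the tip as a feeler: lift 1.5 mm and push sideways both ways to find the walls.

>>> {"api": "move_arm", "payload": {
  "travel": [
    [0,0,-3],
    [0,0,-5.5],
    [0,0,-5.5],
    [2,0,-5.5],
    [4,0,-5.5],
    [6,0,-5.5],
    [6,0,-5.5],
    [6,0,-5.5]
  ],
  "angular": [
    [0,0,0],
    [0,0,0],
    [0,0,0],
    [0,0,0],
    [0,0,0],
    [0,0,0],
    [0,0,0],
    [0,0,0]
  ]
}}

```text
clock: 15.42
tool_pos: [524.6, 260.8, 129.9]
eef_rot: [[0.971, 0.238, -0.001], [0.238, -0.971, -0.0], [-0.001, 0.0, -1.0]]
contact_force: [-3.3, -0.5, -0.2]
gripper_width: 27.7
```

```bash
cat >> h.py <<'E'
def feel():
    s=robot.get_state(); R=np.array(s["eef_rot"]); p=np.array(s["tool_pos"])
    print("t",round(s["clock"],2),"pos",p.round(1),"rel521,260 in tool",(R.T@(p-[521,260,128])).round(1)[:2],"F tool",(R.T@s["contact_force"]).round(1),"tilt",np.degrees(R[:2,2]).round(2),"Tz",np.round(s["wrist_torque"],2))
E
python3 -c "
from h import *
feel()"
```

```text
t 15.42 pos [524.6 260.8 129.9] rel521,260 in tool [3.7 0.1] F tool [-3.3 -0.3  0.2] tilt [-0.06 -0.03] Tz [-0.09  0.76  0.04]
```

>>> {"api": "move_arm", "payload": {
  "travel": [
    [-3,0,0],
    [-6,0,0],
    [-8,0,0],
    [-10,0,0],
    [-12,0,0],
    [-12,0,0],
    [-12,0,0]
  ],
  "angular": [
    [0,0,0],
    [0,0,0],
    [0,0,0],
    [0,0,0],
    [0,0,0],
    [0,0,0],
    [0,0,0]
  ]
}}

```text
clock: 16.0
tool_pos: [516.8, 258.7, 131.8]
eef_rot: [[0.971, 0.239, 0.008], [0.239, -0.971, 0.002], [0.009, 0.0, -1.0]]
contact_force: [4.9, 0.2, -2.9]
gripper_width: 26.9
```

```bash
python3 -c "
from h import *
feel()"
```

```text
t 16.0 pos [516.8 258.7 131.8] rel521,260 in tool [-4.4  0.3] F tool [4.8 1.  2.9] tilt [0.48 0.11] Tz [ 0.01 -1.14  0.06]
```

Walls are felt on both sides, with centre at tool-x ≈ -0.2 relative to (521,260). Now the same along tool-y.

>>> {"api": "move_arm", "payload": {
  "travel": [
    [3,0,1],
    [6,0,1.5],
    [6,0,1.5],
    [6,2,1.5],
    [6,4,1.5],
    [6,6,1.5],
    [6,6,1.5],
    [6,6,1.5]
  ],
  "angular": [
    [0,0,0],
    [0,0,0],
    [0,0,0],
    [0,0,0],
    [0,0,0],
    [0,0,0],
    [0,0,0],
    [0,0,0]
  ]
}}

```text
clock: 16.67
tool_pos: [519.6, 257.7, 129.0]
eef_rot: [[0.972, 0.236, -0.001], [0.236, -0.972, 0.008], [0.001, -0.008, -1.0]]
contact_force: [-3.5, 10.7, -1.6]
gripper_width: 26.9
```

```bash
python3 -c "
from h import *
feel()"
```

```text
t 16.67 pos [519.6 257.7 129. ] rel521,260 in tool [-1.9  1.9] F tool [ -0.9 -11.2   1.7] tilt [-0.06  0.46] Tz [2.13 0.65 0.16]
```

>>> {"api": "move_arm", "payload": {
  "travel": [
    [0,-3,0],
    [0,-6,0],
    [0,-8,0],
    [0,-10,0],
    [0,-12,0],
    [0,-12,0],
    [0,-12,0]
  ],
  "angular": [
    [0,0,0],
    [0,0,0],
    [0,0,0],
    [0,0,0],
    [0,0,0],
    [0,0,0],
    [0,0,0]
  ]
}}

```text
clock: 17.25
tool_pos: [518.9, 264.8, 129.2]
eef_rot: [[0.971, 0.239, 0.003], [0.239, -0.971, -0.001], [0.002, 0.001, -1.0]]
contact_force: [-0.1, -2.4, -2.0]
gripper_width: 27.2
```

```bash
python3 -c "
from h import *
feel()"
```

```text
t 17.25 pos [518.9 264.8 129.2] rel521,260 in tool [-0.9 -5.1] F tool [-0.7  2.3  2. ] tilt [ 0.15 -0.05] Tz [-0.54 -0.09  0.01]
```

Tool-y centre is about -1.95, so the socket centre is about (520.4, 261.8), which agrees with the slot ends read in the image. Next, centre on it while lifted.

>>> {"api": "move_arm", "payload": {
  "travel": [
    [0.5,2,0],
    [0.5,3.5,0],
    [0.5,3.5,0],
    [0.5,3.5,0],
    [0.5,3.5,0]
  ],
  "angular": [
    [0,0,0],
    [0,0,0],
    [0,0,0],
    [0,0,0],
    [0,0,0]
  ]
}}

```text
clock: 17.67
tool_pos: [520.2, 262.4, 129.4]
eef_rot: [[0.971, 0.238, 0.003], [0.238, -0.971, 0.001], [0.003, -0.0, -1.0]]
contact_force: [-0.2, -0.2, -1.3]
gripper_width: 27.0
```

```bash
python3 -c "
from h import *
feel()"
```

```text
t 17.67 pos [520.2 262.4 129.4] rel521,260 in tool [-0.2 -2.6] F tool [-0.2  0.2  1.3] tilt [0.17 0.07] Tz [-0.01 -0.03 -0.03]
```

>>> {"api": "move_arm", "payload": {
  "travel": [
    [0,0.6,0],
    [0,0.6,1],
    [0,0.6,2],
    [0,0.6,3],
    [0,0.6,4],
    [0,0.6,5],
    [0,0.6,5]
  ],
  "angular": [
    [0,0,0],
    [0,0,0],
    [0,0,0],
    [0,0,0],
    [0,0,0],
    [0,0,0],
    [0,0,0]
  ]
}}

```text
clock: 18.25
tool_pos: [520.1, 261.7, 124.0]
eef_rot: [[0.971, 0.238, 0.002], [0.238, -0.971, 0.001], [0.002, 0.0, -1.0]]
contact_force: [-0.8, -0.6, -1.1]
gripper_width: 27.3
```

```bash
python3 -c "
from h import *
feel()"
```

```text
t 18.25 pos [520.1 261.7 124. ] rel521,260 in tool [-0.5 -1.8] F tool [-0.9  0.4  1.1] tilt [0.14 0.03] Tz [0.01 0.04 0.06]
```

It dropped past the shoulder with no side force. Continue down onto the spring with a firmer grip.

>>> {"api": "move_arm", "payload": {
  "travel": [
    [0,0,1.5],
    [0,0,3],
    [0,0,4.5],
    [0,0,6],
    [0,0,7.5],
    [0,0,9],
    [0,0,10.5],
    [0,0,12],
    [0,0,12]
  ],
  "angular": [
    [0,0,0],
    [0,0,0],
    [0,0,0],
    [0,0,0],
    [0,0,0],
    [0,0,0],
    [0,0,0],
    [0,0,0],
    [0,0,0]
  ],
  "squeeze": 100
}}

```text
clock: 19.0
tool_pos: [520.5, 261.8, 112.8]
eef_rot: [[0.971, 0.238, 0.003], [0.238, -0.971, 0.001], [0.003, -0.0, -1.0]]
contact_force: [-1.4, -0.7, 5.9]
gripper_width: 26.3
```

```bash
python3 -c "
from h import *
feel()"
```

```text
t 19.0 pos [520.5 261.8 112.8] rel521,260 in tool [-0.1 -1.8] F tool [-1.5  0.3 -5.9] tilt [0.18 0.05] Tz [-0.23  0.4   0.01]
```

Spring felt (5.9 N). Press on to home.

>>> {"api": "move_arm", "payload": {
  "travel": [
    [0,0,1],
    [0,0,2],
    [0,0,3],
    [0,0,4],
    [0,0,5],
    [0,0,6],
    [0,0,6],
    [0,0,6]
  ],
  "angular": [
    [0,0,0],
    [0,0,0],
    [0,0,0],
    [0,0,0],
    [0,0,0],
    [0,0,0],
    [0,0,0],
    [0,0,0]
  ]
}}

```text
clock: 19.67
tool_pos: [520.8, 262.0, 109.1]
eef_rot: [[0.971, 0.238, 0.003], [0.238, -0.971, 0.001], [0.003, 0.0, -1.0]]
contact_force: [-5.7, -2.2, 14.2]
gripper_width: 26.2
```

```bash
python3 -c "
from h import *
feel()"
```

```text
t 19.67 pos [520.8 262.  109.1] rel521,260 in tool [ 0.2 -2. ] F tool [ -6.    0.8 -14.2] tilt [0.18 0.04] Tz [-0.55  1.07 -0.02]
```

>>> {"api": "move_arm", "payload": {
  "travel": [
    [0,0,0.7],
    [0,0,1.4],
    [0,0,2],
    [0,0,2.5],
    [0,0,2.5],
    [0,0,2.5]
  ],
  "angular": [
    [0,0,0],
    [0,0,0],
    [0,0,0],
    [0,0,0],
    [0,0,0],
    [0,0,0]
  ]
}}

```text
clock: 20.17
tool_pos: [520.9, 262.0, 109.0]
eef_rot: [[0.971, 0.239, 0.003], [0.239, -0.971, 0.0], [0.003, 0.0, -1.0]]
contact_force: [-9.7, -3.5, 26.9]
gripper_width: 26.2
```

```bash
python3 -c "
from h import *
feel()"
```

```text
t 20.17 pos [520.9 262.  109. ] rel521,260 in tool [ 0.3 -2. ] F tool [-10.2   1.1 -26.9] tilt [0.16 0.02] Tz [-0.95  1.79 -0.03]
```

The hard stop is at z 109.0 (expected 108.8), and 13 N more moved it only 0.1 mm. One visual check of the seating and the rest of the bench.

>>> {"api": "move_arm", "payload": {
  "travel": [
    [0,0,0],
    [0,0,0],
    [0,0,0],
    [0,0,0],
    [0,0,0],
    [0,0,0]
  ],
  "angular": [
    [0,0,0],
    [0,0,0],
    [0,0,0],
    [0,0,0],
    [0,0,0],
    [0,0,0]
  ]
}}

```text
clock: 20.67
tool_pos: [520.9, 262.0, 109.0]
eef_rot: [[0.971, 0.239, 0.003], [0.239, -0.971, 0.0], [0.003, 0.0, -1.0]]
contact_force: [-10.0, -3.8, 26.3]
gripper_width: 26.8
```

```bash
python3 -c "
from h import *
feel(); im=grab_frame('scene'); 
cv2.imwrite('pics/c7.png',np.hstack([cv2.resize(im[120:200,370:430],(450,600),interpolation=cv2.INTER_CUBIC),cv2.resize(im[140:280,250:330],(343,600),interpolation=cv2.INTER_CUBIC)]))"
```

```text
t 20.67 pos [520.9 262.  109. ] rel521,260 in tool [ 0.3 -2. ] F tool [-10.5   1.3 -26.3] tilt [0.17 0.02] Tz [-0.93  1.82 -0.03]
```

View pics/c7.png

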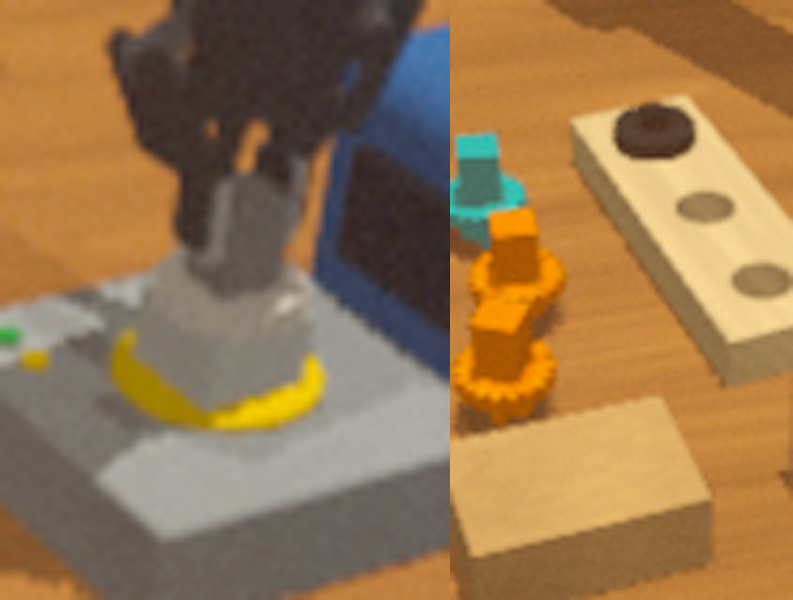

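The disc lies flat on the block at about (235,290) with no gap. The roller is still in the rack at (655,130), and the look-alikes and carton are untouched. Handing in.

```bash
python3 -c "
from cell import close_job
print(close_job())"
```

```text
the job is handed in; nothing more can be done
None
```

I handed the job in at 20.7 s with the reject gear in the red bin and the good gear held pressed home on the drive socket. `close_job` reports no verdict.

- **Reject:** the close-up taken after release shows it standing in the bin, with its rack hole empty.
- **Good gear:** I turned it about 16° to mesh. My first two attempts caught with the slim tip in the slots and the shoulder on the rim. I felt for the slot walls with the tip, re-centred at about (520.4, 261.8), and it then went in freely.
- **Seating:** the tool stopped hard at z 109.0 mm, against 108.8 expected. Raising the press from 14 N to 27 N moved it only 0.1 mm, and it was steady over the next half second. The last picture shows the disc flat on the block with no gap.
- **Grip at hand-in:** I left it gripped at 100 N and pressing down at about 26 N.
- **Rest of the bench:** the roller, the look-alikes and one carton were unmoved in the last crop. I did not recheck the tape, bottle or other carton, but the arm never came near them.
- **Disagreement:** about 10 N of side force remains at home, from the arm flexing against the seated gear. The scene camera also put the gear about 4 mm higher in the grip than the tool readings did, but contact heights agreed with the tool readings.

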